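# Hold the board tester's lid at its balance point for the strut fitting

## Task

A new gas strut is to be clipped onto the board tester, which is still in its test: on the key console press the red key (stop), then the blue key (vent), then the green key (unlock), one at a time, each fully down and let up again before the next, and the lid springs ajar. Then take the black grip tab at the front of the lid between the fingers, swing the lid up without letting it go or letting it tip over backwards, and finish holding it by the tab at its balance point, standing straight up over its hinge, at rest and still gripped, so that a colleague can fit the strut (the program ends while holding; do not let go). Leave everything else on the bench where it is.

Things in the scene. Friction and masses are not known exactly. Their poses are not given: they have to be found in the camera images.
- tester: the board tester: low grey case, black key console along its right side, 175 (x) x 250 (y) x 57 mm high, fixed to the bench; the lid covers the rest. Origin: centre of its underside, on the bench. x points away from the robot toward the hinge side (yaw up to 0.3 either way), y to the left. A steel latch hook stands at the lid's front edge, 68 mm right of the grip tab.
- lid_hinge (a joint): the lid's hinge: 0 shut, grows as it swings up and back. Latched it rises at most 0.02; once the green key is down a spring plunger lifts it to about 0.08. It falls back below and falls backwards above its balance point, 1.57 (lid vertical), to a stop at 1.95; friction is slight. Dark blue-grey frame 158 x 180 x 14 mm, clear window, 0.33 to 0.53 kg, centre of mass 87 mm from the hinge axis.
- lid: the lid itself. Origin: on the hinge axis at the middle of the lid's width: 78 mm behind, 32 mm left of and 65 mm above the tester's origin. x lies in the lid's plane and points from the front edge toward the hinge, y along the hinge axis, z out of the lid's top face; shut, these are the tester's axes.
- tab_mid (a point): middle of the black grip tab, 179.5 mm from the hinge axis in the lid's plane: a paddle 47 mm long (away from the hinge), 22 mm wide (along the hinge: grip across this), 12 mm thick, 45 mm proud of the middle of the lid's front edge. Beside and under it is free. It can turn between the pads as the lid swings, so the hand may keep pointing down.
- key_stop (a joint): red round key, 24 mm across, in a 40 mm grey ring on the key console; the keys stand in a row along the tester's x, 48 mm apart, in any order. Joint: 0 up, 0.006 m fully down (5 N; 1.5 N starts it), springs back.
- key_stop_top (a point): centre of the red key's top face while the key is up (it moves down with the key), about 80 mm above the bench; press straight down.
- key_vent (a joint): blue round key, 24 mm across, in a 40 mm grey ring on the key console; the keys stand in a row along the tester's x, 48 mm apart, in any order. Joint: 0 up, 0.006 m fully down (5 N; 1.5 N starts it), springs back.
- key_vent_top (a point): centre of the blue key's top face while the key is up (it moves down with the key), about 80 mm above the bench; press straight down.
- key_unlock (a joint): green round key, 24 mm across, in a 40 mm grey ring on the key console; the keys stand in a row along the tester's x, 48 mm apart, in any order. Joint: 0 up, 0.006 m fully down (5 N; 1.5 N starts it), springs back. It draws back the latch hook, which lets go about 4 mm down.
- key_unlock_top (a point): centre of the green key's top face while the key is up (it moves down with the key), about 80 mm above the bench; press straight down.
- gas_strut: the new gas strut, dark cylinder and thin steel rod, 174 mm long, 14 mm high, lying left of the tester: leave it lying. Origin: middle of its underside.
- multimeter: orange hand-held meter, 150 x 69 x 46 mm, bystander. Origin: centre of its underside.
- side_cutters: red-handled cutters, 118 mm long, 12 mm high, bystander. Origin: centre of the underside.
- pen_1: white and blue marker pen, 135 mm long, 16 mm thick, lying in front of the tester, bystander. Origin: centre of the underside.
- tape_2: black roll of tape lying flat, 57 mm across, 19 mm high, bystander. Origin: centre of the underside.
- flux_bottle: small brown dropper bottle, 33 mm across, 109 mm tall, bystander. Origin: centre of the underside.
- battery_9v: 9 V block battery standing up, 18 x 31 x 47 mm, bystander. Origin: centre of the underside.
- ipa_bottle: white pump bottle with a blue collar, 56 mm across, 151 mm tall, bystander. Origin: centre of the underside.

How it is judged:
On the way, in this order (a step that is already met when the one before it is completed fails the run):
1. the red stop key is pressed down alone, the lid still shut (value of joint key_stop above 0.004 m and value of joint each of key_vent, key_unlock below 0.0015 m and value of joint lid_hinge below 0.03 rad), for 0.1 s.
2. the red key is up again and the blue vent key is pressed down alone, the lid still shut (value of joint key_vent above 0.004 m and value of joint each of key_stop, key_unlock below 0.0015 m and value of joint lid_hinge below 0.03 rad), for 0.1 s.
3. the blue key is up again and the green unlock key is pressed down alone (value of joint key_unlock above 0.004 m and value of joint each of key_stop, key_vent below 0.0015 m and value of joint lid_hinge below 0.3 rad), for 0.1 s.
4. the green key is let up again and the lid stands ajar (value of joint key_unlock below 0.0015 m and value of joint lid_hinge between 0.05 and 0.3 rad), for 0.1 s.
5. the lid is swung up, gripped by its tab (contact force between the fingers and lid above 2 N and value of joint lid_hinge between 0.5 and 1.2 rad), for 0.1 s.
At the end, for the whole second after the job is handed in: The lid stands at its balance point (hinge at 1.571 rad, within 0.08), at rest (under 0.06 rad/s), its tab gripped between the fingers (contact over 2 N, tool point within 30 mm of the tab's middle), and all three keys are up (value of joint lid_hinge between 1.491 and 1.651 rad and velocity of joint lid_hinge between -0.06 and 0.06 rad/s and contact force between the fingers and lid above 2 N and distance between the grasp point and tab_mid below 0.03 m and value of joint each of key_stop, key_vent, key_unlock below 0.0015 m); the arm keeps its last pose, push and grip.
It fails at once if the lid tips over past its balance point (hinge over 1.75 rad) (value of joint lid_hinge above 1.75 rad).
It fails at once if the lid, swung up, is let go (hinge over 0.2 rad and the fingers not touching it) (value of joint lid_hinge above 0.2 rad and contact force between the fingers and lid below 0.1 N).
It fails at once if the lid is flung or let fall (hinge faster than 3 rad/s) (velocity of joint lid_hinge above 3 rad/s or velocity of joint lid_hinge below -3 rad/s).
It fails at once if a bystander is moved by more than 25 mm (distance of any of gas_strut, multimeter, side_cutters, pen_1, tape_2, flux_bottle, battery_9v, ipa_bottle from where it was at the start of the episode above 0.025 m).
It also fails if it takes over 61 s, if anything falls off the work surface, if the arm or the gripper's body presses on something with over 40 N, if the wrist force passes 120 N, or if a joint passes its speed limit or range.

## Robot

A 7-joint arm with a two-finger parallel gripper is mounted at the origin on a cart in front of the work surface, level with it; the furniture and walls round the work are solid. World frame = base frame: x ahead of the robot, y to its left, z up, the work surface at z = 0. Lengths are in m, angles in rad, forces in N, time in s.
With the tool pointing down it reaches from about 0.4 to 0.925 m from the base axis. Payload 5.6 kg.
Tool frame: the origin (TCP) lies between the finger pads, 19 mm behind the fingertips; this is the grasp point; z points along the fingers, y is the line along which they close (so a half turn about z gives the same grasp; the last joint's range is limited). The gripper opens to 85 mm and grips with 20 to 120 N. Pads are 22 mm wide; open, the fingers measure 114 mm over their backs; the gripper's body (76 mm by 85 mm) begins 54 mm behind the grasp point. The pads swing forward as they close: fully open they stand 13 mm farther back than shut.
Start: joints at [-1.191, 0.468, -0.012, 1.603, 0.006, 1.071, -0.056], TCP at [0.267, 0.593, 0.25] pointing down, gripper open.
Joint ranges: [-2.53, 2.53], [-0.31, 2.02], [-1.57, 1.55], [0.28, 2.44], [-1.29, 4.43], [0.15, 1.84], [-2.92, 2.92]. Speed limits (rad/s): [2.57, 2.57, 3.14, 3.14, 3.14, 3.14, 3.14].

## Interface

Orientations are given as a unit quaternion [x, y, z, w].
In Python, from cell import manip gives the robot as it stands. The module is installed in compiled form; this text tells all that it offers.
- The arm moves only by the tool play_rows, never from a script. Its argument "plan" is a list of rows, each an object of numbers: "dx", "dy", "dz": the shift along the tool's x, y, z in mm; "rx", "ry", "rz": the turn, a rotation vector about the tool's x, y, z in degrees; "grip": the opening, from 0 (shut) to 1 (fully open). In form: [{"dx": .., "dy": .., "dz": .., "rx": .., "ry": .., "rz": .., "grip": ..}, ...]. A call has 1 to 12 rows; each row is the pose to reach, as a shift and turn from the pose commanded when the call began, along the tool's axes at that moment; what a row does not reach only later rows make up. A row lasts 1/10 s, in which the tool goes at most 50 mm and 8.59 degrees, less where a joint would pass 70% of its speed; a pose out of reach is approached as far as the arm can. A call with a gripper value outside its range is refused whole. The fingers move at their own pace and stop on an object; "grip_force" is the grip in N (left out, the last holds). Time passes only in rows, so rows that repeat a pose let the fingers close. It gives the time, the measured TCP pose, the force, the opening and the grip force at its end, in the units of the state.
- manip.sense(): the state, without advancing time (a new reading comes with each control period).
- manip.camera(name): name is "scene" or "top"; returns the picture (400x640x3 uint8, red, green, blue); there is no depth.
- manip.camera_params(name): a dict with "fx", "fy", "cx", "cy" (pixels), "k1" (the pictures are not rectified: a ray, as slopes to the right and down, at radius r is drawn at 1 + k1 r^2 times it, then the intrinsics apply), "pose" (4x4, takes a point from camera to world coordinates). Camera axes: x right, y down, z forward; pixel columns grow to the right and rows downward; lengths in m; the calibration is good to about 2 mm. A picture is of the moment at which its call begins. camera_params takes no time and is no camera call.
- manip.finish_job(): hands the job in; it is judged then, once.
The state is a dict: "clock": time; "qpos": joint angles; "qvel": joint speeds; "joint_efforts": joint torques, N m; "position": TCP position; "tool_rot": TCP orientation; "contact_force": force on the tool from outside, world axes, zero at the start; "torque": the same for the moment, N m; "finger_gap": opening from 0.0 (shut) to 1.0 (fully open); "finger_force": force on a finger pad.
Only numpy, scipy, OpenCV 4.12 (cv2) and the standard library are available. Lean on these libraries where they do the work, as an engineer would, in place of code of your own. Each camera call takes 0.05 s, during which the arm holds its last target. There are 200 camera calls.

## Working session

There is one attempt and no reset: what is moved stays moved. The work goes in short steps, Python scripts to look and compute and a tool call to move; the robot and the scene stay as the last step left them, time stands still between calls to the robot, and variables do not carry over. Pictures are saved under pics/ and viewed, at most 10 in all, crops included, and the job is handed in when it is done.

Besides the shell and the picture viewer there is one more tool, called after ">>>" as a command line: name --argument value ..., lists and objects as JSON in quotes. play_rows: Moves the arm, as the interface text tells. Its arguments: {"type":"object","properties":{"plan":{"type":"array","items":{"type":"object","properties":{"dx":{"type":"number"},"dy":{"type":"number"},"dz":{"type":"number"},"rx":{"type":"number"},"ry":{"type":"number"},"rz":{"type":"number"},"grip":{"type":"number"}}}},"grip_force":{"type":"number"}},"required":["plan"]}

```bash
mkdir -p pics
python3 - <<'E'
from cell import manip
import cv2
for n in("scene","top"):
    cv2.imwrite(f"pics/{n}0.png",manip.camera(n)[:,:,::-1]); print(n,manip.camera_params(n))
print(manip.sense())
E
```

```text
scene {'fx': 459.13077149818105, 'fy': 459.13077149818105, 'cx': 315.40982528179495, 'cy': 199.38636396035778, 'k1': -0.006704328072452884, 'pose': array([[ 0.75955586, -0.32447369,  0.56373018, -0.15111739],
       [-0.65031221, -0.36151153,  0.6681343 , -0.69264575],
       [-0.01299704, -0.87408594, -0.48559741,  0.67957608],
       [ 0.        ,  0.        ,  0.        ,  1.        ]])}
top {'fx': 377.40529995152474, 'fy': 377.40529995152474, 'cx': 324.3666490465081, 'cy': 192.89093515591412, 'k1': -0.013427352207081343, 'pose': array([[-0.00159287, -0.99683777,  0.07944765,  0.48604004],
       [-0.99999527,  0.00137883, -0.00274895,  0.17451944],
       [ 0.00263071, -0.07945165, -0.99683525,  1.14887151],
       [ 0.        ,  0.        ,  0.        ,  1.        ]])}
{'clock': 0.1, 'qpos': array([-1.19101709,  0.46832383, -0.01157794,  1.60353061,  0.00597852,
        1.07138255, -0.05632133]), 'qvel': array([-3.67310950e-04, -2.93964542e-03,  7.81068628e-04, -2.73279062e-03,
        1.20313509e-03, -2.31154428e-05,  3.30499802e-04]), 'joint_efforts': array([ 7.91560196e-04, -5.33515120e+01,  2.12729088e-02, -2.51965016e+01,
        1.14278475e-02,  4.36641712e-03, -3.19536048e-05]), 'position': array([0.26656749, 0.59231266, 0.24911138]), 'tool_rot': array([ 2.09876552e-01,  9.77727562e-01, -7.96630331e-04, -1.15664888e-04]), 'contact_force': array([-0.03355313,  0.17745571, -0.2166392 ]), 'torque': array([ 0.01375421, -0.03360347, -0.01621882]), 'finger_force': 0.0, 'finger_gap': 0.9975412074998765}
```

View pics/scene0.png

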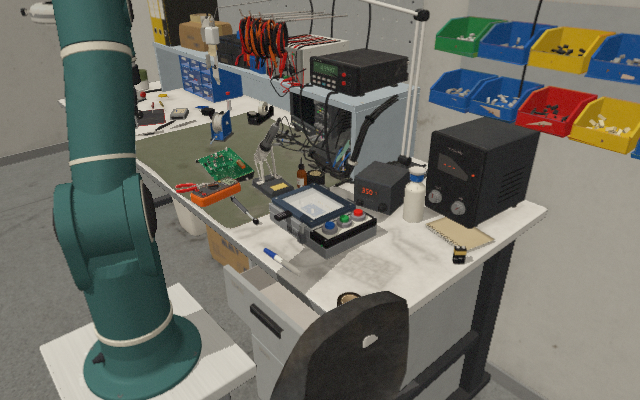

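View pics/top0.png

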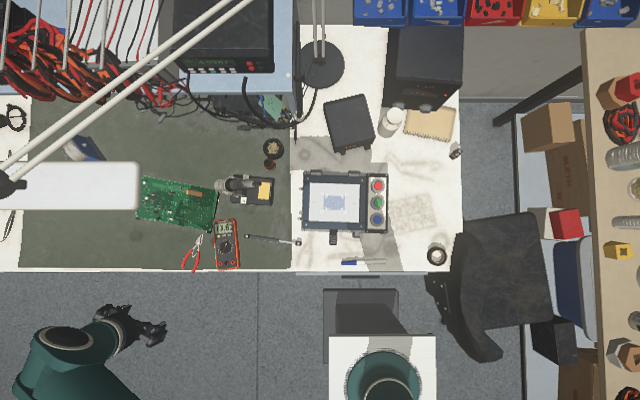

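The scene picture shows the tester at about (325,215), with the keys running blue, green, red from near to far. In the top picture the keys are at about (378,186) red, (378,202) green and (377,218) blue, and the tab is at about (333,237). I'll take enlarged crops next.

Run:
```python
import cv2
for n,(x,y,w,h) in {"top":(295,165,100,85),"scene":(255,175,125,85)}.items():
    c=cv2.imread(f"pics/{n}0.png")[y:y+h,x:x+w]
    c=cv2.resize(c,None,fx=6,fy=6,interpolation=cv2.INTER_CUBIC)
    for i in range(0,w,10): cv2.putText(c,str(x+i),(i*6,8),0,.3,(0,255,255),1); cv2.line(c,(i*6,10),(i*6,14),(0,255,255),1)
    for i in range(0,h,10): cv2.putText(c,str(y+i),(0,i*6+4),0,.3,(0,255,255),1)
    cv2.imwrite(f"pics/{n}c.png",c)
```

```text
(no output)
```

View pics/topc.png

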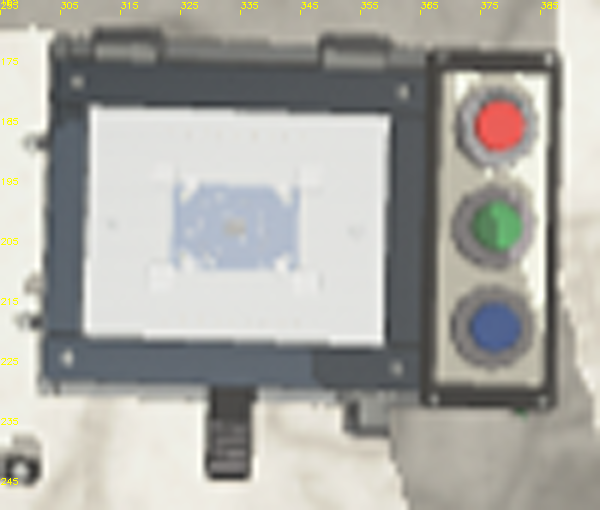

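View pics/scenec.png

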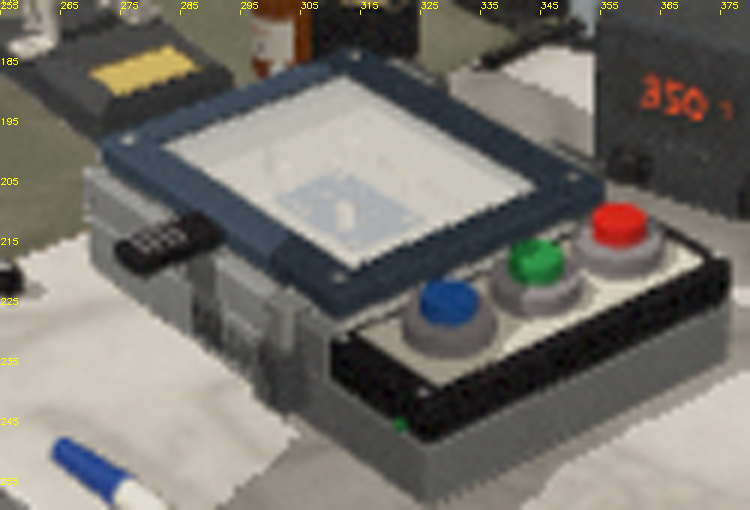

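Crop pixels, as (column, row):

| Point | Top | Scene |
|---|---|---|
| Red key | (499,126) | (620,217) |
| Green key | (500,227) | (537,254) |
| Blue key | (494,327) | (449,295) |
| Tab middle | (230,433) | (168,240) |

```bash
cat > h.py <<'E'
import numpy as np, cv2
from cell import manip
def ray(n,u,v):
    p=manip.camera_params(n); K=np.array([[p['fx'],0,p['cx']],[0,p['fy'],p['cy']],[0,0,1]])
    s=cv2.undistortPoints(np.array([[[u,v]]],float),K,np.array([p['k1'],0,0,0]))[0,0]
    T=p['pose']; d=T[:3,:3]@[s[0],s[1],1]; return T[:3,3],d/np.linalg.norm(d)
def tri(*rs):
    A=sum(np.eye(3)-np.outer(d,d) for o,d in rs); b=sum((np.eye(3)-np.outer(d,d))@o for o,d in rs)
    X=np.linalg.solve(A,b); return X,[np.linalg.norm(np.cross(X-o,d)) for o,d in rs]
def at_z(r,z): return r[0]+r[1]*(z-r[0][2])/r[1][2]
E
python3 - <<'E'
from h import *
np.set_printoptions(precision=4,suppress=True)
f=lambda c,o:(c+.5)/6-.5+o
P={'red':((499,126),(620,217)),'green':((500,227),(537,254)),'blue':((494,327),(449,295)),'tab':((230,433),(168,240)),
'lidFL':((67,357),None),'lidFR':((397,367),None),'lidBL':((77,81),None),'lidBR':((404,92),None),'conFL':((428,400),None),'conFR':((545,402),None),'conBL':((442,60),None),'conBR':((551,62),None),'hookL':((349,430),None)}
for k,(t,s) in P.items():
    r=ray('top',f(t[0],295),f(t[1],165))
    if s: print(k,*tri(r,ray('scene',f(s[0],255),f(s[1],175))))
    print(k,'z.075',at_z(r,.075))
E
```

```text
red [0.5924 0.0188 0.0757] [np.float64(8.463380248696692e-05), np.float64(8.46338024870891e-05)]
red z.075 [0.5924 0.0188 0.075 ]
green [0.5439 0.0193 0.0765] [np.float64(0.0002619950958802666), np.float64(0.00026199509588042936)]
green z.075 [0.5442 0.019  0.075 ]
blue [0.4966 0.0224 0.0744] [np.float64(0.00017955796322637234), np.float64(0.00017955796322628644)]
blue z.075 [0.4968 0.0224 0.075 ]
tab [0.4462 0.1477 0.065 ] [np.float64(0.0007171987316824247), np.float64(0.0007171987316823358)]
tab z.075 [0.4471 0.1476 0.075 ]
lidFL z.075 [0.483  0.2245 0.075 ]
lidFR z.075 [0.478  0.0685 0.075 ]
lidBL z.075 [0.6142 0.22   0.075 ]
lidBR z.075 [0.6087 0.064  0.075 ]
conFL z.075 [0.4624 0.054  0.075 ]
conFR z.075 [ 0.4614 -0.0013  0.075 ]
conBL z.075 [0.6241 0.0457 0.075 ]
conBR z.075 [ 0.6231 -0.0065  0.075 ]
hookL z.075 [0.4484 0.0914 0.075 ]
```

The heights and spacing fit the text: key tops at 75–76 mm, 47.8 mm apart, tab at 65 mm. The lid and tab also agree, putting the hinge at about (0.6256, 0.1416) with a yaw of about -0.034.

```bash
cat >> h.py <<'E'
from scipy.spatial.transform import Rotation as Ro
def to(p,yaw=-0.034):
    s=manip.sense(); R=Ro.from_quat(s['tool_rot'])
    c,q=np.cos(yaw),np.sin(yaw)
    G=Ro.from_matrix(np.array([[-c,-q,0],[-q,c,0],[0,0,-1]]).T)
    print('t',round(s['clock'],2),'pos',s['position'].round(4),'F',s['contact_force'].round(1),'gap',round(s['finger_gap'],3),'ff',round(s['finger_force'],1))
    print('shift mm',(R.inv().apply(np.array(p)-s['position'])*1000).round(1),'turn deg',np.degrees((R.inv()*G).as_rotvec()).round(2))
E
python3 - <<'E'
from h import *
to([.5924,.0188,.20])
E
```

```text
t 0.1 pos [0.2666 0.5923 0.2491] F [-0.   0.2 -0.2] gap 0.998 ff 0.0
shift mm [-532.5 -389.2   49.8] turn deg [-9.000e-02 -1.000e-02 -2.228e+01]
```

>>> play_rows --plan '[{"dx": -45, "dy": -33, "rz": -2, "grip": 0}, {"dx": -90, "dy": -65, "rz": -4, "grip": 0}, {"dx": -130, "dy": -97, "rz": -6, "grip": 0}, {"dx": -170, "dy": -126, "rz": -8, "grip": 0}, {"dx": -210, "dy": -155, "rz": -10, "grip": 0}, {"dx": -250, "dy": -184, "rz": -12, "grip": 0}, {"dx": -290, "dy": -213, "rz": -14, "grip": 0}, {"dx": -330, "dy": -242, "rz": -16, "grip": 0}, {"dx": -370, "dy": -271, "rz": -18, "grip": 0}, {"dx": -410, "dy": -300, "rz": -20, "grip": 0}, {"dx": -450, "dy": -329, "rz": -22.3, "grip": 0}, {"dx": -490, "dy": -358, "rz": -22.3, "grip": 0}]'

```text
schema error: expected keys dx, dy, dz, rx, ry, rz, grip
```

Run:
```python
from h import *
to([.5924,.0188,.13])
```

```text
t 0.1 pos [0.2666 0.5923 0.2491] F [-0.   0.2 -0.2] gap 0.998 ff 0.0
shift mm [-532.5 -389.1  119.8] turn deg [-9.000e-02 -1.000e-02 -2.228e+01]
```

All keys are required in each row.

>>> play_rows --plan '[{"dx": -45, "dy": -33, "dz": 0, "rx": 0, "ry": 0, "rz": -2, "grip": 0}, {"dx": -85, "dy": -62, "dz": 0, "rx": 0, "ry": 0, "rz": -4, "grip": 0}, {"dx": -125, "dy": -91, "dz": 0, "rx": 0, "ry": 0, "rz": -6, "grip": 0}, {"dx": -165, "dy": -120, "dz": 0, "rx": 0, "ry": 0, "rz": -8, "grip": 0}, {"dx": -205, "dy": -150, "dz": 0, "rx": 0, "ry": 0, "rz": -10, "grip": 0}, {"dx": -245, "dy": -179, "dz": 0, "rx": 0, "ry": 0, "rz": -12, "grip": 0}, {"dx": -285, "dy": -208, "dz": 0, "rx": 0, "ry": 0, "rz": -14, "grip": 0}, {"dx": -325, "dy": -237, "dz": 0, "rx": 0, "ry": 0, "rz": -16, "grip": 0}, {"dx": -365, "dy": -267, "dz": 0, "rx": 0, "ry": 0, "rz": -18, "grip": 0}, {"dx": -405, "dy": -296, "dz": 0, "rx": 0, "ry": 0, "rz": -20, "grip": 0}, {"dx": -445, "dy": -325, "dz": 0, "rx": 0, "ry": 0, "rz": -22.3, "grip": 0}, {"dx": -485, "dy": -355, "dz": 0, "rx": 0, "ry": 0, "rz": -22.3, "grip": 0}]'

```text
clock: 1.3
position: [0.5634, 0.069, 0.2499]
tool_rot: [0.016, 1.0, 0.0, -0.0]
contact_force: [0.9, 1.4, -0.4]
finger_gap: -0.001
finger_force: 0.0
```

Run:
```python
from h import *
to([.5924,.0188,.13])
```

```text
t 1.3 pos [0.5634 0.069  0.2499] F [ 0.9  1.4 -0.4] gap -0.001 ff 0.0
shift mm [-30.7 -49.3 119.9] turn deg [ 0.01 -0.01  0.08]
```

>>> play_rows --plan '[{"dx": -31, "dy": -49, "dz": 25, "rx": 0, "ry": 0, "rz": 0, "grip": 0}, {"dx": -31, "dy": -49, "dz": 60, "rx": 0, "ry": 0, "rz": 0, "grip": 0}, {"dx": -31, "dy": -49, "dz": 100, "rx": 0, "ry": 0, "rz": 0, "grip": 0}, {"dx": -31, "dy": -49, "dz": 120, "rx": 0, "ry": 0, "rz": 0, "grip": 0}, {"dx": -31, "dy": -49, "dz": 120, "rx": 0, "ry": 0, "rz": 0, "grip": 0}, {"dx": -31, "dy": -49, "dz": 120, "rx": 0, "ry": 0, "rz": 0, "grip": 0}]'

```text
clock: 1.9
position: [0.5923, 0.0209, 0.1302]
tool_rot: [0.017, 1.0, -0.0, -0.0]
contact_force: [0.3, -0.2, 0.2]
finger_gap: -0.001
finger_force: 0.0
```

Run:
```python
from h import *
to([.5924,.0188,.099])
n=[]
for k in("scene","top"):
    a=manip.camera(k)[:,:,::-1]; x,y,w,h=dict(top=(310,140,100,100),scene=(270,130,120,120))[k]
    n.append(cv2.resize(a[y:y+h,x:x+w],(400,400),interpolation=cv2.INTER_CUBIC))
cv2.imwrite("pics/red.png",np.hstack(n)); to([.5924,.0188,.099])
```

```text
t 1.9 pos [0.5923 0.0209 0.1302] F [ 0.3 -0.2  0.2] gap -0.001 ff 0.0
shift mm [-0.1 -2.1 31.2] turn deg [-0.01 -0.01  0.02]
t 2.0 pos [0.5933 0.0211 0.1316] F [ 0.1 -0.1  0.4] gap -0.003 ff 0.0
shift mm [ 0.9 -2.4 32.6] turn deg [0.02 0.16 0.04]
```

View pics/red.png

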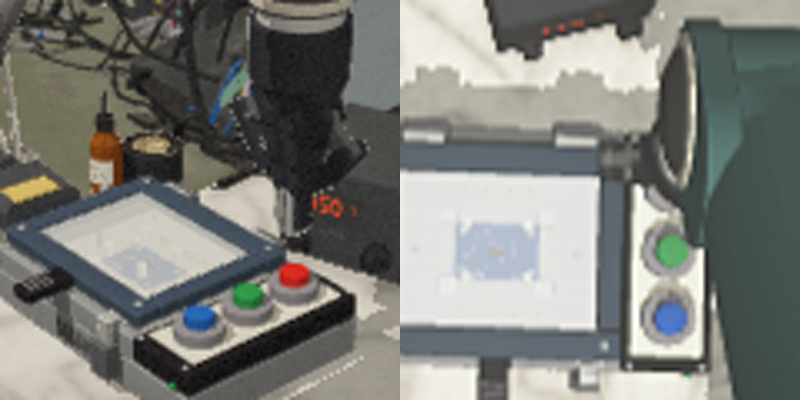

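The fingertips sit about 30 mm straight above the red key (left half: tips at (295,238), key at (295,270)). I'll press it down slowly.

>>> play_rows --plan '[{"dx": 0, "dy": -2, "dz": 20, "rx": 0, "ry": 0, "rz": 0, "grip": 0}, {"dx": 0, "dy": -2, "dz": 28, "rx": 0, "ry": 0, "rz": 0, "grip": 0}, {"dx": 0, "dy": -2, "dz": 32, "rx": 0, "ry": 0, "rz": 0, "grip": 0}, {"dx": 0, "dy": -2, "dz": 35, "rx": 0, "ry": 0, "rz": 0, "grip": 0}, {"dx": 0, "dy": -2, "dz": 35, "rx": 0, "ry": 0, "rz": 0, "grip": 0}]'

```text
clock: 2.5
position: [0.5922, 0.0191, 0.0955]
tool_rot: [0.017, 1.0, 0.0, 0.0]
contact_force: [-2.1, 0.3, 3.1]
finger_gap: -0.003
finger_force: 1.6
```

>>> play_rows --plan '[{"dx": 0, "dy": 0, "dz": 2, "rx": 0, "ry": 0, "rz": 0, "grip": 0}, {"dx": 0, "dy": 0, "dz": 3, "rx": 0, "ry": 0, "rz": 0, "grip": 0}, {"dx": 0, "dy": 0, "dz": 3, "rx": 0, "ry": 0, "rz": 0, "grip": 0}]'

```text
clock: 2.8
position: [0.5923, 0.0191, 0.0926]
tool_rot: [0.017, 1.0, 0.0, 0.0]
contact_force: [-1.8, 0.3, 6.1]
finger_gap: 0.003
finger_force: 2.9
```

>>> play_rows --plan '[{"dx": 0, "dy": 0, "dz": 1, "rx": 0, "ry": 0, "rz": 0, "grip": 0}, {"dx": 0, "dy": 0, "dz": 1, "rx": 0, "ry": 0, "rz": 0, "grip": 0}, {"dx": 0, "dy": 0, "dz": 1, "rx": 0, "ry": 0, "rz": 0, "grip": 0}]'

```text
clock: 3.1
position: [0.5924, 0.019, 0.0925]
tool_rot: [0.017, 1.0, 0.0, 0.0]
contact_force: [-5.3, 0.1, 12.9]
finger_gap: 0.001
finger_force: 6.2
```

Red is at its stop. Next I'll lift, move over to blue (+96 mm along tool x) and press.

>>> play_rows --plan '[{"dx": 0, "dy": 0, "dz": -20, "rx": 0, "ry": 0, "rz": 0, "grip": 0}, {"dx": 0, "dy": 0, "dz": -35, "rx": 0, "ry": 0, "rz": 0, "grip": 0}, {"dx": 40, "dy": 0, "dz": -35, "rx": 0, "ry": 0, "rz": 0, "grip": 0}, {"dx": 80, "dy": 0, "dz": -35, "rx": 0, "ry": 0, "rz": 0, "grip": 0}, {"dx": 96, "dy": 0, "dz": -35, "rx": 0, "ry": 0, "rz": 0, "grip": 0}, {"dx": 96, "dy": 0, "dz": -35, "rx": 0, "ry": 0, "rz": 0, "grip": 0}, {"dx": 96, "dy": 0, "dz": -15, "rx": 0, "ry": 0, "rz": 0, "grip": 0}, {"dx": 96, "dy": 0, "dz": -7, "rx": 0, "ry": 0, "rz": 0, "grip": 0}, {"dx": 96, "dy": 0, "dz": -4, "rx": 0, "ry": 0, "rz": 0, "grip": 0}, {"dx": 96, "dy": 0, "dz": -2, "rx": 0, "ry": 0, "rz": 0, "grip": 0}, {"dx": 96, "dy": 0, "dz": -1, "rx": 0, "ry": 0, "rz": 0, "grip": 0}, {"dx": 96, "dy": 0, "dz": -1, "rx": 0, "ry": 0, "rz": 0, "grip": 0}]'

```text
clock: 4.3
position: [0.497, 0.0221, 0.0927]
tool_rot: [0.017, 1.0, 0.0, 0.001]
contact_force: [-0.4, 0.5, 4.5]
finger_gap: -0.003
finger_force: 2.4
```

>>> play_rows --plan '[{"dx": 0, "dy": 0, "dz": 1, "rx": 0, "ry": 0, "rz": 0, "grip": 0}, {"dx": 0, "dy": 0, "dz": 1.5, "rx": 0, "ry": 0, "rz": 0, "grip": 0}, {"dx": 0, "dy": 0, "dz": 1.5, "rx": 0, "ry": 0, "rz": 0, "grip": 0}]'

```text
clock: 4.6
position: [0.4971, 0.0222, 0.0924]
tool_rot: [0.017, 1.0, 0.0, 0.001]
contact_force: [-3.7, -1.1, 16.3]
finger_gap: 0.0
finger_force: 8.2
```

>>> play_rows --plan '[{"dx": 0, "dy": 0, "dz": -20, "rx": 0, "ry": 0, "rz": 0, "grip": 0}, {"dx": 0, "dy": 0, "dz": -35, "rx": 0, "ry": 0, "rz": 0, "grip": 0}, {"dx": -30, "dy": -0.5, "dz": -35, "rx": 0, "ry": 0, "rz": 0, "grip": 0}, {"dx": -48, "dy": -0.5, "dz": -35, "rx": 0, "ry": 0, "rz": 0, "grip": 0}, {"dx": -48, "dy": -0.5, "dz": -35, "rx": 0, "ry": 0, "rz": 0, "grip": 0}, {"dx": -48, "dy": -0.5, "dz": -15, "rx": 0, "ry": 0, "rz": 0, "grip": 0}, {"dx": -48, "dy": -0.5, "dz": -8, "rx": 0, "ry": 0, "rz": 0, "grip": 0}, {"dx": -48, "dy": -0.5, "dz": -4, "rx": 0, "ry": 0, "rz": 0, "grip": 0}, {"dx": -48, "dy": -0.5, "dz": -2, "rx": 0, "ry": 0, "rz": 0, "grip": 0}, {"dx": -48, "dy": -0.5, "dz": -1, "rx": 0, "ry": 0, "rz": 0, "grip": 0}, {"dx": -48, "dy": -0.5, "dz": -0.5, "rx": 0, "ry": 0, "rz": 0, "grip": 0}, {"dx": -48, "dy": -0.5, "dz": -0.5, "rx": 0, "ry": 0, "rz": 0, "grip": 0}]'

```text
clock: 5.8
position: [0.5427, 0.0199, 0.0925]
tool_rot: [0.017, 1.0, 0.0, -0.001]
contact_force: [-8.0, -1.0, 15.2]
finger_gap: 0.002
finger_force: 7.6
```

>>> play_rows --plan '[{"dx": 0, "dy": 0, "dz": -20, "rx": 0, "ry": 0, "rz": 0, "grip": 0}, {"dx": 0, "dy": 0, "dz": -60, "rx": 0, "ry": 0, "rz": 0, "grip": 0}, {"dx": 30, "dy": 30, "dz": -80, "rx": 0, "ry": 0, "rz": 0, "grip": 0.3}, {"dx": 60, "dy": 65, "dz": -80, "rx": 0, "ry": 0, "rz": 0, "grip": 0.5}, {"dx": 90, "dy": 100, "dz": -80, "rx": 0, "ry": 0, "rz": 0, "grip": 0.5}, {"dx": 101, "dy": 124, "dz": -80, "rx": 0, "ry": 0, "rz": 0, "grip": 0.5}, {"dx": 101, "dy": 124, "dz": -80, "rx": 0, "ry": 0, "rz": 0, "grip": 0.5}, {"dx": 101, "dy": 124, "dz": -80, "rx": 0, "ry": 0, "rz": 0, "grip": 0.5}]'

```text
clock: 6.6
position: [0.4475, 0.1477, 0.1715]
tool_rot: [0.016, 1.0, 0.0, 0.001]
contact_force: [0.5, -0.8, -0.6]
finger_gap: 0.502
finger_force: 0.0
```

Run:
```python
from h import *
x,y,w,h=245,120,140,110
a=manip.camera("scene")[:,:,::-1]
c=cv2.resize(a[y:y+h,x:x+w],None,fx=5,fy=5,interpolation=cv2.INTER_CUBIC)
cv2.imwrite("pics/ajar.png",c); to([.4467,.1477,.084])
p=manip.camera_params('scene')
def proj(X):
    T=np.linalg.inv(p['pose']); v=T[:3,:3]@X+T[:3,3]; return (p['fx']*v[0]/v[2]+p['cx']-x+.5)*5,(p['fy']*v[1]/v[2]+p['cy']-y+.5)*5
for th in(0,.02,.08): print(th,proj(np.array([.6256-.1795*np.cos(th),.1477,.065+.1795*np.sin(th)])))
```

```text
t 6.65 pos [0.4478 0.1468 0.1713] F [ 0.2 -0.7 -0.3] gap 0.497 ff 0.0
shift mm [ 1.3  0.8 87.3] turn deg [-0.    0.06 -0.01]
0 (np.float64(191.70542113752106), np.float64(475.4368478290064))
0.02 (np.float64(191.43335208460115), np.float64(469.4955029878481))
0.08 (np.float64(191.27800881460416), np.float64(451.31199667930275))
```

View pics/ajar.png

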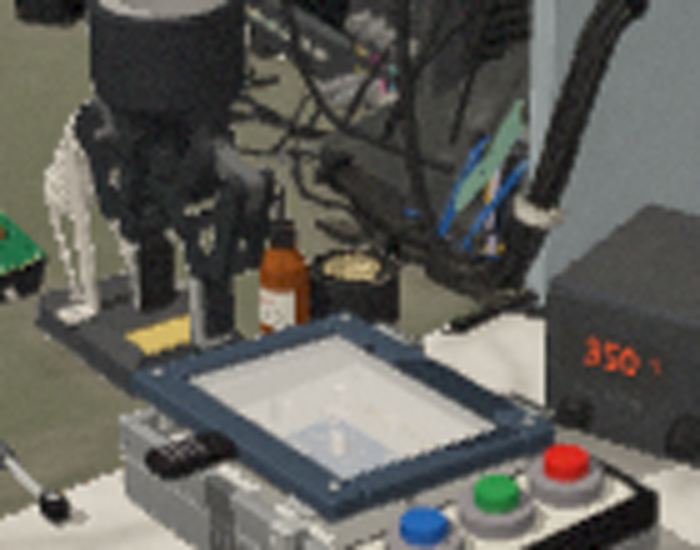

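The lid is ajar: the tab is at (190,452), which matches the 0.08 rad prediction, and all keys are up. The fingers straddle the tab line, so I'll descend and grip.

>>> play_rows --plan '[{"dx": 1, "dy": 0.5, "dz": 40, "rx": 0, "ry": 0, "rz": 0, "grip": 0.5}, {"dx": 1, "dy": 0.5, "dz": 65, "rx": 0, "ry": 0, "rz": 0, "grip": 0.5}, {"dx": 1, "dy": 0.5, "dz": 80, "rx": 0, "ry": 0, "rz": 0, "grip": 0.5}, {"dx": 1, "dy": 0.5, "dz": 87, "rx": 0, "ry": 0, "rz": 0, "grip": 0.5}, {"dx": 1, "dy": 0.5, "dz": 87, "rx": 0, "ry": 0, "rz": 0, "grip": 0.5}]'

```text
clock: 7.15
position: [0.4465, 0.1467, 0.0833]
tool_rot: [0.018, 1.0, -0.001, -0.001]
contact_force: [-0.3, 0.6, 0.3]
finger_gap: 0.5
finger_force: 0.0
```

>>> play_rows --plan '[{"dx": 0, "dy": 0, "dz": 0, "rx": 0, "ry": 0, "rz": 0, "grip": 0.3}, {"dx": 0, "dy": 0, "dz": 0, "rx": 0, "ry": 0, "rz": 0, "grip": 0.2}, {"dx": 0, "dy": 0, "dz": 0, "rx": 0, "ry": 0, "rz": 0, "grip": 0.1}, {"dx": 0, "dy": 0, "dz": 0, "rx": 0, "ry": 0, "rz": 0, "grip": 0.1}, {"dx": 0, "dy": 0, "dz": 0, "rx": 0, "ry": 0, "rz": 0, "grip": 0.1}, {"dx": 0, "dy": 0, "dz": 0, "rx": 0, "ry": 0, "rz": 0, "grip": 0.1}]' --grip_force 45

```text
clock: 7.75
position: [0.4471, 0.1468, 0.0846]
tool_rot: [0.017, 1.0, -0.0, 0.001]
contact_force: [1.7, -5.1, 0.7]
finger_gap: 0.244
finger_force: 46.5
```

Run:
```python
from h import *
to([.4467,.1477,.084])
p=manip.sense()['position']
# grip stays fixed in lid frame; circle about hinge
H=np.array([.6256,.065]); c=-.034
u=np.array([(H[0]-p[0])/np.cos(c),p[2]-H[1]]); r=np.hypot(*u); t0=np.arctan2(u[1],u[0]); print(r,t0)
for d in np.arange(.1,1.6,.1):
    a=t0+d; print(round(.08+d,2),'dx',round((r*np.cos(a)-u[0])*1000),'dz',round(-(r*np.sin(a)-u[1])*1000))
```

```text
t 7.75 pos [0.4471 0.1468 0.0846] F [ 1.7 -5.1  0.7] gap 0.244 ff 46.5
shift mm [0.5 0.8 0.6] turn deg [-0.03  0.09 -0.03]
0.17965895926910952 0.10951605787413866
0.18 dx -3 dz -18
0.28 dx -7 dz -35
0.38 dx -14 dz -52
0.48 dx -22 dz -68
0.58 dx -31 dz -83
0.68 dx -42 dz -97
0.78 dx -55 dz -110
0.88 dx -68 dz -122
0.98 dx -83 dz -132
1.08 dx -99 dz -141
1.18 dx -115 dz -148
1.28 dx -132 dz -154
1.38 dx -150 dz -158
1.48 dx -168 dz -160
1.58 dx -186 dz -160
```

>>> play_rows --plan '[{"dx": -1, "dy": 0, "dz": -9, "rx": 0, "ry": 0, "rz": 0, "grip": 0.1}, {"dx": -2.5, "dy": 0, "dz": -18, "rx": 0, "ry": 0, "rz": 0, "grip": 0.1}, {"dx": -4.5, "dy": 0, "dz": -27, "rx": 0, "ry": 0, "rz": 0, "grip": 0.1}, {"dx": -7, "dy": 0, "dz": -35, "rx": 0, "ry": 0, "rz": 0, "grip": 0.1}, {"dx": -9.5, "dy": 0, "dz": -44, "rx": 0, "ry": 0, "rz": 0, "grip": 0.1}, {"dx": -12.5, "dy": 0, "dz": -52, "rx": 0, "ry": 0, "rz": 0, "grip": 0.1}, {"dx": -16, "dy": 0, "dz": -60.5, "rx": 0, "ry": 0, "rz": 0, "grip": 0.1}, {"dx": -20, "dy": 0, "dz": -68.5, "rx": 0, "ry": 0, "rz": 0, "grip": 0.1}, {"dx": -29, "dy": 0, "dz": -84, "rx": 0, "ry": 0, "rz": 0, "grip": 0.1}, {"dx": -40, "dy": 0, "dz": -98, "rx": 0, "ry": 0, "rz": 0, "grip": 0.1}, {"dx": -52, "dy": 0, "dz": -111.5, "rx": 0, "ry": 0, "rz": 0, "grip": 0.1}, {"dx": -52, "dy": 0, "dz": -111.5, "rx": 0, "ry": 0, "rz": 0, "grip": 0.1}]'

```text
clock: 8.95
position: [0.4994, 0.145, 0.1966]
tool_rot: [0.018, 1.0, -0.0, 0.001]
contact_force: [0.4, -4.9, -2.9]
finger_gap: 0.247
finger_force: 45.6
```

```bash
cat >> h.py <<'E'
def pic(f,box=(245,110,140,110)):
    x,y,w,h=box; a=manip.camera("scene")[:,:,::-1]
    cv2.imwrite(f,cv2.resize(a[y:y+h,x:x+w],None,fx=5,fy=5,interpolation=cv2.INTER_CUBIC))
E
python3 -c "
from h import *
pic('pics/mid.png'); to([.4467,.1477,.084])"
```

```text
t 9.0 pos [0.4986 0.1451 0.1957] F [ 0.4 -5.6 -1.9] gap 0.247 ff 45.8
shift mm [ 52.    0.9 111.6] turn deg [-0.05  0.04 -0.05]
```

View pics/mid.png

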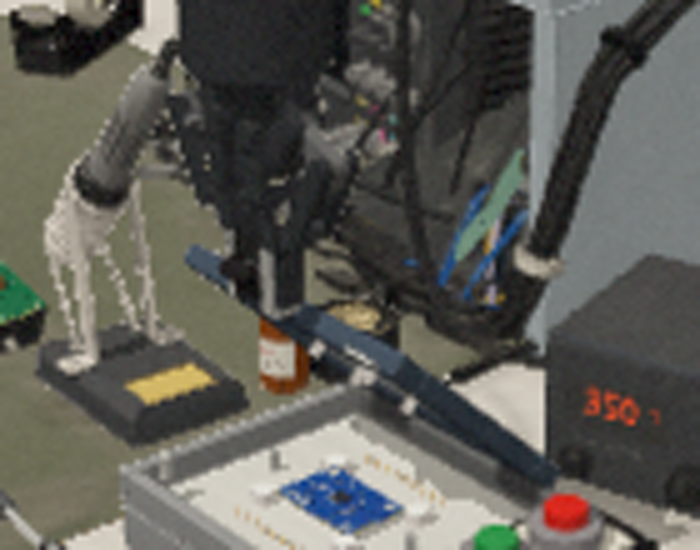

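The lid is about 0.8 rad up, with the tab held between the fingers at (260,275), and the forces are small. I'll continue the arc.

>>> play_rows --plan '[{"dx": -6, "dy": 0, "dz": -6.5, "rx": 0, "ry": 0, "rz": 0, "grip": 0.1}, {"dx": -12.5, "dy": 0, "dz": -12.5, "rx": 0, "ry": 0, "rz": 0, "grip": 0.1}, {"dx": -27, "dy": 0, "dz": -23, "rx": 0, "ry": 0, "rz": 0, "grip": 0.1}, {"dx": -42, "dy": 0, "dz": -32.5, "rx": 0, "ry": 0, "rz": 0, "grip": 0.1}, {"dx": -58.5, "dy": 0, "dz": -40, "rx": 0, "ry": 0, "rz": 0, "grip": 0.1}, {"dx": -75.5, "dy": 0, "dz": -46, "rx": 0, "ry": 0, "rz": 0, "grip": 0.1}, {"dx": -84, "dy": 0, "dz": -48.5, "rx": 0, "ry": 0, "rz": 0, "grip": 0.1}, {"dx": -93, "dy": 0, "dz": -50.5, "rx": 0, "ry": 0, "rz": 0, "grip": 0.1}, {"dx": -102, "dy": 0, "dz": -52, "rx": 0, "ry": 0, "rz": 0, "grip": 0.1}, {"dx": -111, "dy": 0, "dz": -53, "rx": 0, "ry": 0, "rz": 0, "grip": 0.1}, {"dx": -111, "dy": 0, "dz": -53, "rx": 0, "ry": 0, "rz": 0, "grip": 0.1}]'

```text
clock: 10.1
position: [0.6084, 0.1413, 0.2475]
tool_rot: [0.017, 1.0, -0.001, -0.002]
contact_force: [-2.7, -5.3, -0.9]
finger_gap: 0.247
finger_force: 49.4
```

Run:
```python
from h import *
pic('pics/up.png',(265,90,130,120)); to([.6256,.1417,.2495])
```

```text
t 10.15 pos [0.6081 0.1413 0.2475] F [-3.1 -5.4 -1.1] gap 0.243 ff 49.2
shift mm [-17.5   1.   -2.1] turn deg [-0.11 -0.2  -0.02]
```

View pics/up.png

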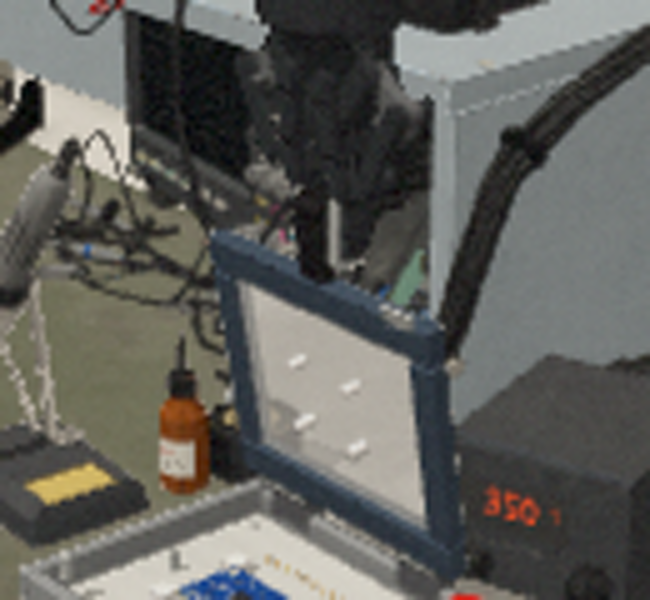

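The lid is near 1.48 rad, its top edge running from (215,235) to (440,325). I'll go slowly over the last 17 mm.

>>> play_rows --plan '[{"dx": -4, "dy": 0, "dz": -0.3, "rx": 0, "ry": 0, "rz": 0, "grip": 0.1}, {"dx": -8, "dy": 0, "dz": -0.5, "rx": 0, "ry": 0, "rz": 0, "grip": 0.1}, {"dx": -12, "dy": 0, "dz": -0.7, "rx": 0, "ry": 0, "rz": 0, "grip": 0.1}, {"dx": -15, "dy": 0, "dz": -0.7, "rx": 0, "ry": 0, "rz": 0, "grip": 0.1}, {"dx": -17, "dy": 0, "dz": -0.7, "rx": 0, "ry": 0, "rz": 0, "grip": 0.1}, {"dx": -17, "dy": 0, "dz": -0.7, "rx": 0, "ry": 0, "rz": 0, "grip": 0.1}, {"dx": -17, "dy": 0, "dz": -0.7, "rx": 0, "ry": 0, "rz": 0, "grip": 0.1}]'

```text
clock: 10.85
position: [0.6245, 0.1408, 0.2483]
tool_rot: [0.017, 1.0, -0.001, -0.002]
contact_force: [-3.4, -5.5, -0.1]
finger_gap: 0.247
finger_force: 49.6
```

Run:
```python
from h import *
b=(265,90,130,120); pic('pics/end.png',b); to([.6256,.1417,.2495])
im=cv2.imread('pics/end.png'); p=manip.camera_params('scene'); T=np.linalg.inv(p['pose'])
def proj(X):
    v=T[:3,:3]@X+T[:3,3]; return (int((p['fx']*v[0]/v[2]+p['cx']-b[0]+.5)*5),int((p['fy']*v[1]/v[2]+p['cy']-b[1]+.5)*5))
c,s=np.cos(-.034),np.sin(-.034); H=np.array([.6256,.1416,.065])
# predicted inner-face (underside, toward hinge side +x when vertical? top face z=-7..+7) mid-plane outline for three angles
for th,col in((1.49,(0,0,255)),(1.571,(0,255,0)),(1.65,(255,0,255))):
    q=[proj(H+np.array([-c*r*np.cos(th)-s*y,-s*r*np.cos(th)+c*y,r*np.sin(th)])) for r,y in((0,-.09),(.158,-.09),(.158,.09))]
    cv2.polylines(im,[np.array(q)],False,col,1)
cv2.imwrite('pics/endo.png',im)
```

```text
t 10.9 pos [0.6245 0.1408 0.2483] F [-3.2 -4.8 -0.4] gap 0.246 ff 49.6
shift mm [-1.   1.  -1.2] turn deg [-0.11 -0.23 -0.01]
```

View pics/endo.png

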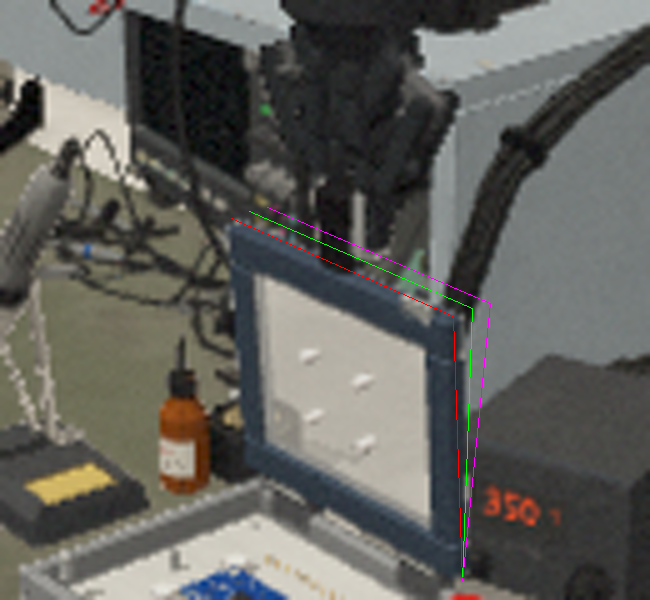

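The lid is upright and slightly short of vertical: its right edge runs from (457,320) to (463,555), between the red 1.49 and green 1.571 overlays. I'll fit the angle to the window corners numerically.

Run:
```python
from h import *
from scipy.optimize import least_squares
f=lambda c,o:(c+.5)/6-.5+o
H=np.array([.6256,.1416,.065]); c,s=np.cos(-.034),np.sin(-.034)
W=[]
for t in((88,106),(390,115),(386,345),(84,333)):   # BL,BR,FR,FL of window, seen shut
    X=at_z(ray('top',f(t[0],295),f(t[1],165)),.070)-H
    W.append((-(c*X[0]+s*X[1]),-s*X[0]+c*X[1]))
print(np.round(W,4))
b=(265,90); p=manip.camera_params('scene'); T=np.linalg.inv(p['pose'])
def proj(X):
    v=T[:3,:3]@X+T[:3,3]; return np.array([(p['fx']*v[0]/v[2]+p['cx']-b[0]+.5)*5,(p['fy']*v[1]/v[2]+p['cy']-b[1]+.5)*5])
# window corners from the bright mask
for fn in('pics/up.png','pics/end.png'):
    im=cv2.imread(fn); m=cv2.inRange(im,(110,110,110),(255,255,255)); m=cv2.morphologyEx(m,cv2.MORPH_OPEN,np.ones((7,7)))
    n,l,st,ce=cv2.connectedComponentsWithStats(m); k=l[410,390]; assert k
    ct=max(cv2.findContours((l==k).astype(np.uint8),0,2)[0],key=cv2.contourArea); h=cv2.convexHull(ct)
    e=5
    while len(q:=cv2.approxPolyDP(h,e,True)[:,0])>4: e+=1
    S=q.sum(1); q=q[np.argsort(q[:,0])]; L=q[:2][np.argsort(q[:2,1])]; Rr=q[2:][np.argsort(q[2:,1])]
    obs=np.array([L[1],Rr[1],Rr[0],L[0]],float)
    def P(a): return np.array([proj(H+np.array([-c*u-s*y,-s*u+c*y,z])) for r,y in W for u,z in[(r*np.cos(a[0])-a[1]*np.sin(a[0]),r*np.sin(a[0])+a[1]*np.cos(a[0]))]])
    for fix in(None,-.008,0):
        g=(lambda a:(P(a)-obs).ravel()) if fix is None else (lambda a:(P((a[0],fix))-obs).ravel())
        r=least_squares(g,[1.5,0]); print(fn,fix,r.x.round(3),'res px',(r.fun/5).round(1))
    print(obs.tolist())
```

```text
[[ 0.0253  0.0725]
 [ 0.0249 -0.0722]
 [ 0.1348 -0.0731]
 [ 0.1338  0.0706]]
pics/up.png None [ 1.4   -0.003] res px [-0.5 -0.1  1.6  2.   0.2 -0.2 -1.1 -1.4]
pics/up.png -0.008 [1.442 0.   ] res px [-1.5  0.4  0.6  2.6  0.4 -0.4 -0.9 -1.5]
pics/up.png 0 [1.373 0.   ] res px [ 0.2 -0.5  2.3  1.6  0.1 -0.1 -1.2 -1.3]
[[264.0, 442.0], [423.0, 524.0], [409.0, 360.0], [241.0, 285.0]]
pics/end.png None [ 1.478 -0.003] res px [-0.4  0.1  1.1  1.2  0.4  0.  -0.9 -1.1]
pics/end.png -0.008 [1.523 0.   ] res px [-1.6  0.5 -0.1  1.7  0.6 -0.2 -0.7 -1.2]
pics/end.png 0 [1.455 0.   ] res px [ 0.1 -0.2  1.6  0.9  0.3  0.1 -1.  -1. ]
[[267.0, 439.0], [429.0, 526.0], [424.0, 350.0], [255.0, 276.0]]
```

Run:
```python
from h import *
from scipy.optimize import brentq
A=np.mean([manip.camera('scene').astype(float) for _ in range(4)],0).mean(2)
p=manip.camera_params('scene'); T=np.linalg.inv(p['pose']); c,s=np.cos(-.034),np.sin(-.034); H=np.array([.6256,.1416,.065])
def proj(r,y,a,z=-.004):
    u,w=r*np.cos(a)-z*np.sin(a),r*np.sin(a)+z*np.cos(a)
    v=T[:3,:3]@(H+np.array([-c*u-s*y,-s*u+c*y,w]))+T[:3,3]; return np.array([p['fx']*v[0]/v[2]+p['cx'],p['fy']*v[1]/v[2]+p['cy']])
def edge(rows,x0,x1,sign):
    pts=[]
    for v in rows:
        g=sign*np.gradient(A[v,x0:x1]); i=int(np.argmax(g)); w=np.clip(g[max(0,i-1):i+2],0,None); pts.append((v,x0+(w*np.arange(max(0,i-1),max(0,i-1)+len(w))).sum()/w.sum()))
    pts=np.array(pts); k=np.polyfit(*pts.T,1); r=pts[:,1]-np.polyval(k,pts[:,0]); ok=abs(r)<.6; k=np.polyfit(*pts[ok].T,1); return k[0],ok.sum(),r[ok].std()
# full-image coords: window left edge x~316-319, rows 149-175 ; right edge x~350, rows 163-192
for n,rows,x0,x1,sg,y in(('L',range(149,175),312,323,1,.072),('R',range(164,192),345,355,-1,-.072),('outR',range(160,196),352,361,1,-.09),('outL',range(140,182),308,320,-1,.09)):
    k,m,sd=edge(rows,x0,x1,sg)
    fn=lambda a:(lambda d:d[0]/d[1]-k)(proj(.135,y,a)-proj(.025,y,a))
    try: print(n,round(k,4),m,round(sd,2),'theta',round(brentq(fn,1.2,1.9),3))
    except ValueError: print(n,k,m,sd,'none')
print(manip.sense()['contact_force'].round(1))
```

```text
L 0.0718 26 0.12 theta 1.504
R 0.0319 28 0.07 theta 1.501
outR -0.0127 30 0.2 theta 1.545<stdin>:11: RuntimeWarning: invalid value encountered in scalar divide
Traceback (most recent call last):
TypeError: expected non-empty vector for x
```

The clean window edges give 1.50 rad and kinematics give about 1.535. I'll nudge 9 mm further back and remeasure.

>>> play_rows --plan '[{"dx": -3, "dy": 0, "dz": 0, "rx": 0, "ry": 0, "rz": 0, "grip": 0.1}, {"dx": -6, "dy": 0, "dz": 0, "rx": 0, "ry": 0, "rz": 0, "grip": 0.1}, {"dx": -9, "dy": 0, "dz": 0, "rx": 0, "ry": 0, "rz": 0, "grip": 0.1}, {"dx": -9, "dy": 0, "dz": 0, "rx": 0, "ry": 0, "rz": 0, "grip": 0.1}, {"dx": -9, "dy": 0, "dz": 0, "rx": 0, "ry": 0, "rz": 0, "grip": 0.1}, {"dx": -9, "dy": 0, "dz": 0, "rx": 0, "ry": 0, "rz": 0, "grip": 0.1}]'

```text
clock: 11.7
position: [0.6335, 0.1404, 0.2482]
tool_rot: [0.017, 1.0, -0.001, -0.002]
contact_force: [-2.3, -5.6, -0.5]
finger_gap: 0.242
finger_force: 49.5
```

Run:
```python
from h import *
from scipy.optimize import brentq
A=np.mean([manip.camera('scene').astype(float) for _ in range(4)],0).mean(2)
p=manip.camera_params('scene'); T=np.linalg.inv(p['pose']); c,s=np.cos(-.034),np.sin(-.034); H=np.array([.6256,.1416,.065])
def proj(r,y,a,z=-.004):
    u,w=r*np.cos(a)-z*np.sin(a),r*np.sin(a)+z*np.cos(a)
    v=T[:3,:3]@(H+np.array([-c*u-s*y,-s*u+c*y,w]))+T[:3,3]; return np.array([p['fx']*v[0]/v[2]+p['cx'],p['fy']*v[1]/v[2]+p['cy']])
def edge(rows,x0,x1,sign):
    pts=[]
    for v in rows:
        g=sign*np.gradient(A[v,x0:x1]); i=max(1,int(np.argmax(g))); w=np.clip(g[i-1:i+2],0,None)+1e-9; pts.append((v,x0+(w*np.arange(i-1,i-1+len(w))).sum()/w.sum()))
    pts=np.array(pts); k=np.polyfit(*pts.T,1); r=pts[:,1]-np.polyval(k,pts[:,0]); return k,r.std()
for n,rows,x0,x1,sg,y in(('L',range(149,174),312,325,1,.072),('R',range(163,190),345,358,-1,-.072)):
    k,sd=edge(rows,x0,x1,sg)
    fn=lambda a:(lambda d:d[0]/d[1]-k[0])(proj(.135,y,a)-proj(.025,y,a))
    print(n,k.round(4),round(sd,2),'theta',round(brentq(fn,1.2,1.9),3))
to([.6256,.1417,.2495])
```

```text
L [2.050000e-02 3.141028e+02] 1.13 theta 1.561
R [4.000000e-04 3.511539e+02] 0.01 theta 1.536
t 11.9 pos [0.6335 0.1405 0.2483] F [-3.1 -6.4 -0.7] gap 0.243 ff 49.5
shift mm [ 7.9  0.9 -1.2] turn deg [-0.11 -0.24 -0.01]
```

The estimates bracket vertical (vision about 1.55, kinematics about 1.585). The lid is at rest and firmly gripped, so I'm handing in.

```bash
python3 -c "
from cell import manip
print(manip.finish_job())"
```

```text
the job is handed in; nothing more can be done
None
```

The job is handed in: I pressed red, blue and green in order, the lid sprang ajar, and I swung it up by its tab and left it held upright and gripped at about 1.57 rad (image and arm-position estimates 1.55 and 1.585); no verdict was returned.

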